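# Unplug the dust filter box and present its fine filter

### The job

Make the dental bench's dust filter box safe by pulling the red interlock plug straight up out of its sprung socket and setting it down (not dropping it) in the green tray, and only then swing the blue cover flap up and right over, back to its stop beyond upright, where it stays by itself. Draw the white fine filter cassette with the yellow tab up out of its slot, leaving the black carbon cassette where it is, and finish while holding the white one still in the gripper, upright over the middle of the white ceramic tile, its lower edge at least 10 cm above the tile. Leave the plug in the tray and the flap fully open, and do not disturb the cup, the tooth model or the jar.

Things in the scene. Friction and masses are not known exactly. Their poses are not given: they have to be found in the camera images.
- unit: White dust filter box, fixed, 140 (x) x 220 (y) x 100 mm high; origin: centre of its underside, z up. Its open-topped chamber (inside 100 x 140 mm, centred on x = 0, y = -35 mm, floor at z = 12 mm) lies under the blue flap, with two slots along x, at y = -65 and y = -5 mm; which cassette is in which slot varies. The plug's socket column is at its +y side.
- socket (a point): Mouth of the plug's square hole (16 mm wide, 30 mm deep) in the box's flat top: 75 mm to +y of the box's origin, at z = 100 mm. Axes as the box.
- plug_center (a point): Centre of the red plug's head, 30 (its x) x 20 (y) x 34 mm high, 50 g; grip it across y or x. Below it a 14 mm square metal pin, 26 mm long: tip 43 mm under this point. At the start fully in, axes as the box's, this point 17 mm above the box's top. A sprung ball holds it: about 10 N straight up frees it; lift 30 mm to clear the hole.
- flap (a joint): Opening angle of the blue cover flap, rad: 0 shut, 1.57 upright, stop at 2.0 (leaning back). It may start slightly ajar. A friction hinge (0.13 N m) keeps it at any angle.
- flap_hinge (a point): Hinge line of the flap (fixed on the box): 65 mm to +x and 35 mm to -y of the box's origin, at z = 100 mm, running along the box's y. The flap (135 mm long, 150 wide, 6 thick) reaches to -x when shut and swings up and over towards +x.
- flap_handle (a point): Centre of the flap's orange T-handle: a round bar 14 mm thick, 40 mm long, parallel to the box's y, with flat ends, on a 12 mm post near the free edge. It is 115 mm from the hinge line along the flap and 35 mm above it, 21 mm clear under the bar. Pinched by its two ends (40 mm) it can turn between the fingers as the flap swings.
- fine_center (a point): White filter cassette, 110 g: frame 90 (its x) x 12 (y) x 62 mm high, yellow tab 40 x 12 x 22 mm mid-top. This point is 42 mm over its lower edge, the tab's centre 31 mm above it. Upright in a slot (lower edge 12 mm above the bench), x parallel to the box's, 2 mm loose; guides end 57 mm above the bench. Grip the tab across its 12 mm; about 30 mm free each side.
- carbon_center (a point): Black carbon cassette of the same shape and size in the other slot, to be left alone; same point.
- tray_in (a point): Centre of the inner floor (5 mm over the bench) of the low green tray, outside 120 x 120 mm and 18 mm high with 5 mm walls, fixed.
- tile_top (a point): Centre of the top of the white ceramic tile, 110 x 110 x 8 mm, fixed. Tray and tile may change sides.
- cup: White paper cup, 76 mm across and 90 mm high, empty, loose bystander; origin at the centre of its underside.
- model: Beige block 60 x 40 x 14 mm with three 14 mm tooth crowns on top, loose bystander; origin at the centre of its underside.
- jar: Small amber jar, 44 mm across and 45 mm high, loose bystander; origin at the centre of its underside.
Not all that is in view belongs to the job. Of the things shaped like the part that bears plug_center, the red one is meant. Several things look just like the part that bears tile_top: the one meant starts farthest to the robot's left.

How it is judged:
By the outcome, as a careful person would: the job done as asked, in the order asked, and still so for the second after the job is handed in, while the arm keeps its last pose, push and grip.
It also fails if it takes over 72 s, if anything falls off the work surface, if the arm or the gripper's body presses on something with over 40 N, if the wrist force passes 120 N, or if a joint passes its speed limit or range.

### The arm

A 6-joint arm with a two-finger parallel gripper is mounted at the origin on the work surface. World frame = base frame: x ahead of the robot, y to its left, z up, the work surface at z = 0. Lengths are in m, angles in rad, forces in N, time in s.
With the tool pointing down it reaches from about 0.35 to 0.775 m from the base axis. Payload 5.5 kg.
Tool frame: the origin (TCP) lies midway between the tips of the shut fingers; the grasp point (between the pads) lies env.grasp_offset behind it (env.grasp_offset is the distance from the TCP to the grasp point, in m); z points along the fingers, y is the line along which they close (so a half turn about z gives the same grasp; the last joint's range is limited). The gripper opens to 85 mm and grips with 20 to 120 N. Pads are 22 mm wide; open, the fingers measure 114 mm over their backs; the gripper's body (76 mm by 85 mm) begins 54 mm behind the grasp point. The pads swing forward as they close: fully open they stand 13 mm farther back than shut.
Start: joints at [-1.418, 0.313, 0.046, 1.304, 0, 1.431], TCP at [0.166, -0.551, 0.231] pointing down, gripper open.
Joint ranges: [-2.76, 2.76], [-0.86, 1.69], [-1.03, 1.26], [-2.2, 2.34], [-1.47, 1.5], [-3.14, 3.14]. Speed limits (rad/s): [2.57, 2.57, 3.14, 3.14, 3.14, 3.14].

### API

Orientations are given as a unit quaternion [w, x, y, z].
In Python, from workcell import monitor, viewer, order, env gives the robot as it stands.
- The arm moves only by the tool carry_out, never from a script. Its argument "plan" is a list that holds one entry, the list of rows, each a list of 7 numbers: the turn, a rotation vector about the world's x, y, z in rad, then the shift along the world's x, y, z in mm, then the finger opening in mm, from 0 to 85.4. A call has 1 to 20 rows; each row is the pose to reach, as a shift and turn from the pose commanded when the call began; what a row does not reach only later rows make up. A row lasts 1/10 s, in which the tool goes at most 50 mm and 8.59 degrees, less where a joint would pass 70% of its speed; a pose out of reach is approached as far as the arm can. A call with a gripper value outside its range is refused whole. The fingers move at their own pace and stop on an object; "squeeze" is the grip in N (left out, the last holds). Time passes only in rows, so rows that repeat a pose let the fingers close. It gives the time, the measured TCP pose, the force, the opening and the grip force at its end, in the units of the state.
- monitor.get_state(): the state, without advancing time (a new reading comes with each control period).
- viewer.read_camera(name): name is "side" or "top"; returns the picture (400x640x3 uint8, red, green, blue); there is no depth.
- viewer.calibration(name): a dict with "K" (3x3 intrinsics, pixels), "dist" ([k1, k2, p1, p2, k3] as OpenCV has them; the pictures are not rectified), "eye" and "rotation" of the camera in the world. Camera axes: x right, y down, z forward; pixel columns grow to the right and rows downward; lengths in m; the calibration is good to about 2 mm. A picture is of the moment at which its call begins. calibration takes no time and is no camera call.
- order.hand_in(): hands the job in; it is judged then, once.
The state is a dict: "clock": time; "joint_pos": joint angles; "qvel": joint speeds; "tau": joint torques, N m; "tcp_pos": TCP position; "orientation": TCP orientation; "wrist_force": force on the tool from outside, world axes, zero at the start; "ft_torque": the same for the moment, N m; "finger_gap": finger opening in m; "grip_force": force on a finger pad.
Only numpy, scipy, OpenCV 4.12 (cv2) and the standard library are available. Lean on these libraries where they do the work, as an engineer would, in place of code of your own. Each camera call takes 0.05 s, during which the arm holds its last target. There are 200 camera calls.

## Working session

There is one attempt and no reset: what is moved stays moved. The work goes in short steps, Python scripts to look and compute and a tool call to move; the robot and the scene stay as the last step left them, time stands still between calls to the robot, and variables do not carry over. Pictures are saved under pics/ and viewed, at most 10 in all, crops included, and the job is handed in when it is done.

Besides the shell and the picture viewer there is one more tool, called after "Request:" by a JSON object that holds its "api" and its "payload", one argument or row to a line. carry_out: Moves the arm, as the interface text tells. Its arguments: {"type":"object","properties":{"plan":{"type":"array","items":{"type":"array","items":{"type":"array","items":{"type":"number"}}}},"squeeze":{"type":"number"}},"required":["plan"]}

```bash
mkdir -p pics; python3 - <<'E'
from workcell import monitor, viewer, order, env
import cv2
for n in("top","side"):
    im=viewer.read_camera(n); cv2.imwrite(f"pics/{n}0.png",im[:,:,::-1])
    c=viewer.calibration(n); print(n,c)
print(env.grasp_offset, monitor.get_state())
E
```

```text
top {'K': array([[446.07651356,   0.        , 323.62503847],
       [  0.        , 446.07651356, 193.38642098],
       [  0.        ,   0.        ,   1.        ]]), 'dist': array([-0.01701791,  0.        ,  0.        ,  0.        ,  0.        ]), 'eye': array([0.4244612 , 0.02194165, 1.2718879 ]), 'rotation': array([ 0.02117399, -0.69896151,  0.71402979, -0.03414576])}
side {'K': array([[374.63735127,   0.        , 320.4888286 ],
       [  0.        , 374.63735127, 202.73468319],
       [  0.        ,   0.        ,   1.        ]]), 'dist': array([-0.07658211,  0.        ,  0.        ,  0.        ,  0.        ]), 'eye': array([ 0.31388993, -0.7088359 ,  0.62656762]), 'rotation': array([-0.45712918,  0.87798384, -0.12846063,  0.0606231 ])}
0.0187 {'clock': 0.1, 'joint_pos': array([-1.41758169e+00,  3.13945701e-01,  4.51044454e-02,  1.30361251e+00,
       -1.95905364e-05,  1.43119867e+00]), 'qvel': array([ 0.000389  , -0.00146533,  0.00044715,  0.00025363,  0.00109873,
        0.00112052]), 'tau': array([ 2.59351778e-03, -4.81726849e+01,  2.99243510e+01,  1.27585340e-02,
       -1.32610835e-04,  1.64441406e-05]), 'tcp_pos': array([ 0.1658876 , -0.5500751 ,  0.23049129]), 'orientation': array([-8.28631160e-04,  9.89301410e-01,  1.45883632e-01, -1.54373072e-05]), 'wrist_force': array([-0.50078724, -0.1997979 ,  0.2173146 ]), 'ft_torque': array([ 0.07101197,  0.02215808, -0.03051472]), 'grip_force': 0.0, 'finger_gap': 0.08559957822195947}
```

View pics/top0.png

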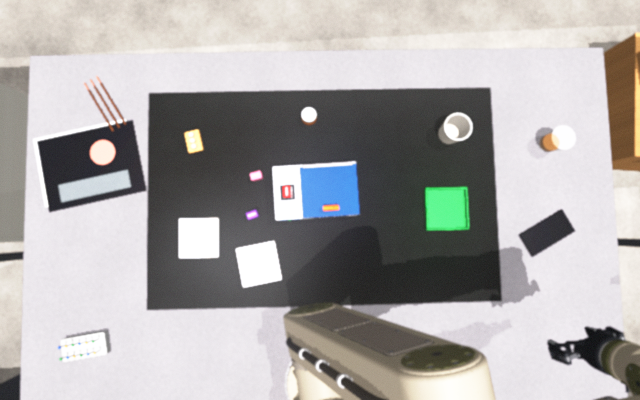

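View pics/side0.png

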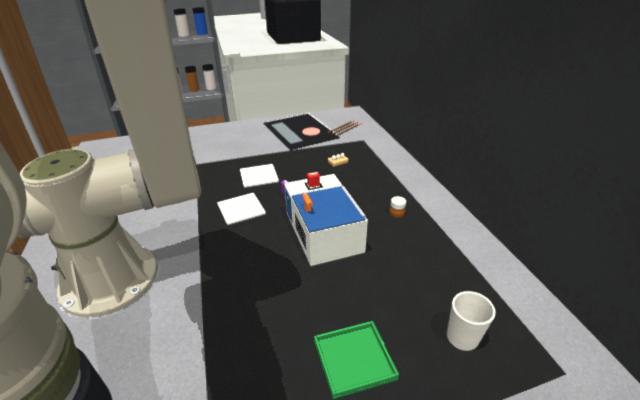

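The top view shows the box around (315,190): red plug (288,192), orange handle (331,208), green tray (447,209). There are tiles at (198,238) and (258,264), and the left one is meant. The cup is at (455,128), the jar at (309,115) and the model at (194,141). The side view agrees, with red at (314,180), the handle at (307,202) and the tray at (356,357).

```bash
cat > h.py <<'E'
import numpy as np, cv2
from scipy.spatial.transform import Rotation as R
from workcell import monitor, viewer, order, env
def cal(n):
    c=viewer.calibration(n); q=c["rotation"]
    return c, R.from_quat(np.r_[q[1:],q[0]]).as_matrix()
def rays(n,p):
    c,M=cal(n); u=cv2.undistortPoints(np.float64(p).reshape(-1,1,2),c["K"],c["dist"])[:,0]
    return c["eye"], np.c_[u,np.ones(len(u))]@M.T
def plane(n,p,z):
    e,d=rays(n,p); return e+d*((z-e[2])/d[:,2])[:,None]
def tri(pt,ps):
    (a,d),(b,f)=rays("top",pt),rays("side",ps); d,f=d[0],f[0]
    s=np.linalg.lstsq(np.c_[d,-f],b-a,rcond=None)[0]; P,Q=a+d*s[0],b+f*s[1]
    return (P+Q)/2,np.linalg.norm(P-Q)
def proj(n,P):
    c,M=cal(n); return cv2.projectPoints(np.float64(P).reshape(-1,1,3),cv2.Rodrigues(M.T)[0],-M.T@c["eye"],c["K"],c["dist"])[0][:,0]
RNG=dict(red=[(0,120,60),(4,255,255)],orange=[(6,150,150),(18,255,255)],blue=[(100,150,60),(120,255,255)],
 green=[(50,120,60),(75,255,255)],white=[(0,0,190),(180,40,255)],yellow=[(22,120,120),(35,255,255)])
def blobs(im,col,roi,amin=15):
    h=cv2.cvtColor(im,cv2.COLOR_RGB2HSV); m=cv2.inRange(h,*map(np.array,RNG[col]))
    if col=="red": m|=cv2.inRange(h,(174,120,60),(180,255,255))
    k=np.zeros_like(m); x0,y0,x1,y1=roi; k[y0:y1,x0:x1]=m[y0:y1,x0:x1]
    cs=cv2.findContours(k,cv2.RETR_EXTERNAL,cv2.CHAIN_APPROX_NONE)[0]
    return [cv2.minAreaRect(c) for c in sorted(cs,key=cv2.contourArea)[::-1] if cv2.contourArea(c)>=amin]
E
python3 - <<'E'
from h import *
np.set_printoptions(precision=4,suppress=True)
t=viewer.read_camera("top"); s=viewer.read_camera("side")
for col,z,roi in (("blue",.106,(270,150,370,230)),("green",.018,(410,170,480,240)),("white",.008,(170,205,300,300)),("orange",.14,(270,150,370,230)),("red",.134,(270,150,310,230))):
    for r in blobs(t,col,roi)[:2]:
        P=plane("top",cv2.boxPoints(r),z); print("top",col,r[0],P.mean(0)); print(P[:,:2].round(4).tolist())
for col,roi in (("orange",(290,185,325,220)),("red",(295,160,330,195)),("blue",(280,180,380,240))):
    for r in blobs(s,col,roi,8)[:2]: print("side",col,r)
print(proj("top",monitor.get_state()["tcp_pos"]),proj("side",monitor.get_state()["tcp_pos"]))
big=cv2.hconcat([cv2.resize(t[150:230,265:365],(400,320),interpolation=2),cv2.resize(s[160:270,275:375],(291,320),interpolation=2)])
cv2.imwrite("pics/c1.png",big[:,:,::-1])
E
```

```text
top blue (330.1343994140625, 191.0641326904297) [ 0.5217 -0.0178  0.106 ]
[[0.5816, 0.0587], [0.5896, -0.0878], [0.4616, -0.0937], [0.454, 0.0517]]
top green (446.4139709472656, 208.41954040527344) [ 0.4729 -0.3488  0.018 ]
[[0.5347, -0.2854], [0.5364, -0.4135], [0.411, -0.4117], [0.4097, -0.2847]]
top white (258.173095703125, 263.8653869628906) [0.3292 0.1854 0.008 ]
[[0.3753, 0.2528], [0.3954, 0.1392], [0.2829, 0.1184], [0.2632, 0.2313]]
top white (198.0, 237.5) [0.4064 0.3535 0.008 ]
[[0.465, 0.4097], [0.4627, 0.2972], [0.3478, 0.2977], [0.3503, 0.4095]]
top red (285.5, 191.0) [0.5216 0.0974 0.134 ]
[[0.5064, 0.1066], [0.5372, 0.1061], [0.5368, 0.0882], [0.506, 0.0887]]
side orange ((307.37841796875, 201.77027893066406), (16.76869773864746, 7.069156646728516), 80.53767395019531)
side red ((312.5, 179.0), (14.0, 13.0), 90.0)
side blue ((328.10589599609375, 207.47645568847656), (37.85436248779297, 63.99448013305664), 77.47119140625)
side blue ((288.41802978515625, 207.59837341308594), (17.020719528198242, 2.7160723209381104), 84.80557250976562)
[[564.5853 334.464 ]] [[122.9867 486.6805]]
```

View pics/c1.png

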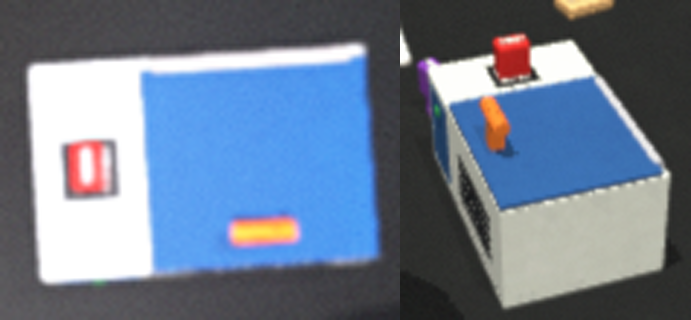

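The crop shows the flap shut, with the handle bar at about (331,208) top and (307,200) side. The plug's head is centred near (287,192). From the flap rectangle, the box yaw is about 3°, the box origin about (0.5224, 0.0173) and the plug about (0.519, 0.0925), which agrees with the red pixels. I'm moving above the plug.

Request:
{"api": "carry_out", "payload": {
  "plan": [
    [[0,0,-0.241,353,643.5,0,50],[0,0,-0.241,353,643.5,0,50],[0,0,-0.241,353,643.5,0,50],[0,0,-0.241,353,643.5,0,50],[0,0,-0.241,353,643.5,0,50],[0,0,-0.241,353,643.5,0,50],[0,0,-0.241,353,643.5,0,50],[0,0,-0.241,353,643.5,0,50],[0,0,-0.241,353,643.5,0,50],[0,0,-0.241,353,643.5,0,50],[0,0,-0.241,353,643.5,0,50],[0,0,-0.241,353,643.5,0,50],[0,0,-0.241,353,643.5,0,50],[0,0,-0.241,353,643.5,0,50],[0,0,-0.241,353,643.5,0,50],[0,0,-0.241,353,643.5,0,50],[0,0,-0.241,353,643.5,0,50],[0,0,-0.241,353,643.5,0,50]]
  ],
  "squeeze": 60
}}

```text
clock: 2.0
tcp_pos: [0.5184, 0.0924, 0.2311]
orientation: [0.0, 1.0, 0.026, -0.0]
wrist_force: [0.3, 0.1, -1.1]
finger_gap: 0.0497
grip_force: 0.0
```

```bash
python3 - <<'E'
from h import *
np.set_printoptions(precision=4,suppress=True)
print("handle",tri((331.1,208),(307.3,199.9)),"plug top",tri((287.2,192),(314,176.5)),"pred",proj("top",[.4742,-.0203,.135]),proj("side",[.4742,-.0203,.135]))
print("plug pred",proj("top",[.519,.0925,.134]),proj("side",[[.519,.0925,.134],[.519,.0925,.117]]))
st=monitor.get_state(); print(st["tcp_pos"],st["orientation"],st["clock"],st["finger_gap"])
s=viewer.read_camera("side"); cv2.imwrite("pics/s2.png",cv2.resize(s[80:280,180:460],(784,560),interpolation=2)[:,:,::-1])
E
```

```text
handle (array([ 0.4771, -0.0184,  0.1371]), np.float64(0.0033011566527693576)) plug top (array([0.5224, 0.0929, 0.1275]), np.float64(0.005970594986520492)) pred [[331.9512 208.5352]] [[305.5848 201.3914]]
plug pred [[287.4343 191.9745]] [[311.5443 174.712 ]
 [311.7052 180.3636]]
[0.5184 0.0924 0.2311] [ 0.0002  0.9997  0.0256 -0.0005] 2.0 0.04968559524425959
```

View pics/s2.png

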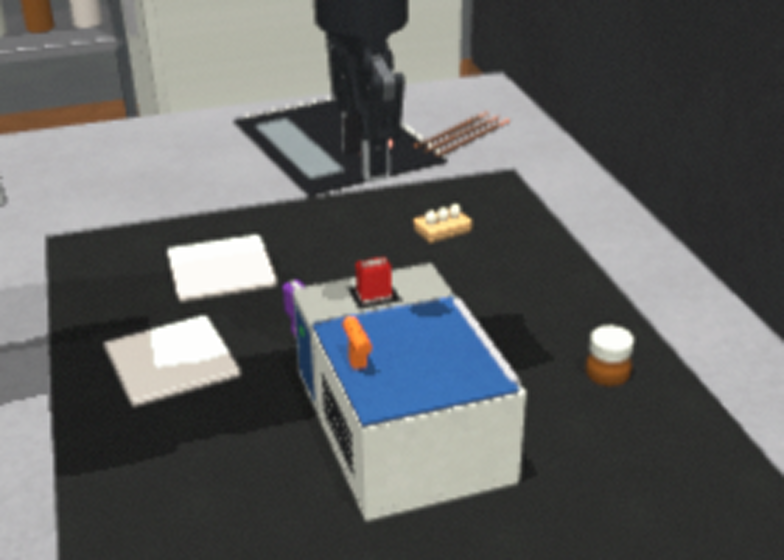

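The gripper stands open above the plug and lined up with it; the red head is at (374,278) in the crop. I'm descending and closing.

Request:
{"api": "carry_out", "payload": {
  "plan": [
    [[0,0,0,1,0,-40,50],[0,0,0,1,0,-80,50],[0,0,0,1,0,-105,50],[0,0,0,1,0,-118,50],[0,0,0,1,0,-125,50],[0,0,0,1,0,-125,50],[0,0,0,1,0,-125,30],[0,0,0,1,0,-125,10],[0,0,0,1,0,-125,10],[0,0,0,1,0,-125,10],[0,0,0,1,0,-125,10],[0,0,0,1,0,-125,10]]
  ],
  "squeeze": 60
}}

```text
clock: 3.25
tcp_pos: [0.5209, 0.0938, 0.1078]
orientation: [-0.001, 1.0, 0.026, 0.001]
wrist_force: [-0.8, 5.1, 5.6]
finger_gap: 0.0187
grip_force: 60.1
```

Request:
{"api": "carry_out", "payload": {
  "plan": [
    [[0,0,0,1,1,3,10],[0,0,0,1,1,8,10],[0,0,0,1,1,15,10],[0,0,0,1,1,25,10],[0,0,0,1,1,40,10],[0,0,0,1,1,60,10],[0,0,0,1,1,90,10],[0,0,0,1,1,120,10],[0,0,0,1,1,120,10]]
  ]
}}

```text
clock: 4.15
tcp_pos: [0.5239, 0.0938, 0.2323]
orientation: [0.0, 1.0, 0.026, 0.005]
wrist_force: [1.0, 0.2, -0.9]
finger_gap: 0.0189
grip_force: 61.3
```

```bash
python3 - <<'E'
from h import *
t=viewer.read_camera("top");s=viewer.read_camera("side"); cv2.imwrite("pics/s3.png",cv2.resize(s[80:280,180:460],(700,500),interpolation=2)[:,:,::-1])
print(monitor.get_state()["wrist_force"])
E
```

```text
[ 0.50373922  0.46141079 -1.53747901]
```

View pics/s3.png

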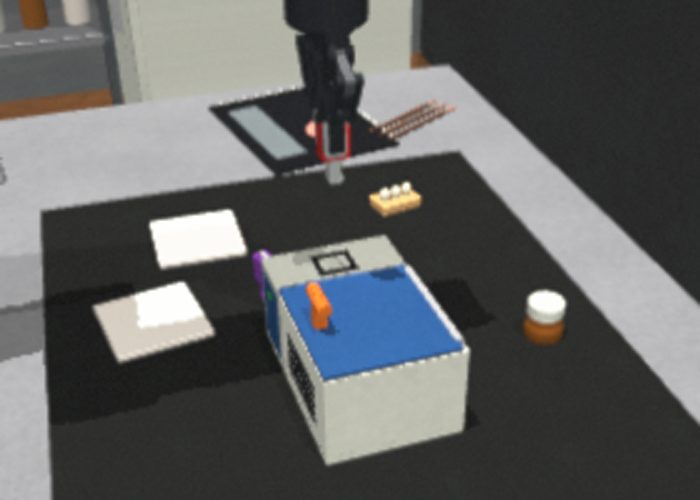

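The plug is out and hanging upright in the fingers, with the socket empty at (333,262) in the crop. I'm carrying it to the tray.

Request:
{"api": "carry_out", "payload": {
  "plan": [
    [[0,0,0,-5,-30,0,10],[0,0,0,-10,-75,0,10],[0,0,0,-15,-122,0,10],[0,0,0,-20,-170,0,10],[0,0,0,-26,-218,0,10],[0,0,0,-31,-266,0,10],[0,0,0,-36,-314,0,10],[0,0,0,-41,-362,0,10],[0,0,0,-45,-405,0,10],[0,0,0,-48,-442,0,10],[0,0,0,-48,-442,-40,10],[0,0,0,-48,-442,-80,10],[0,0,0,-48,-442,-115,10],[0,0,0,-48,-442,-145,10],[0,0,0,-48,-442,-165,10],[0,0,0,-48,-442,-165,10],[0,0,0,-48,-442,-165,10]]
  ]
}}

```text
clock: 5.95
tcp_pos: [0.4724, -0.3476, 0.0608]
orientation: [-0.001, 1.0, 0.026, -0.001]
wrist_force: [-0.5, -0.4, 0.5]
finger_gap: 0.0189
grip_force: 61.3
```

```bash
python3 - <<'E'
from h import *
s=viewer.read_camera("side"); cv2.imwrite("pics/s4.png",cv2.resize(s[240:400,250:450],(700,560),interpolation=2)[:,:,::-1])
st=monitor.get_state();print(st["tcp_pos"],st["orientation"],st["wrist_force"])
E
```

```text
[ 0.47319051 -0.34835716  0.06195471] [2.67991365e-04 9.99665052e-01 2.58783489e-02 1.53701272e-04] [ 0.15741616 -0.3765653  -1.14813387]
```

View pics/s4.png

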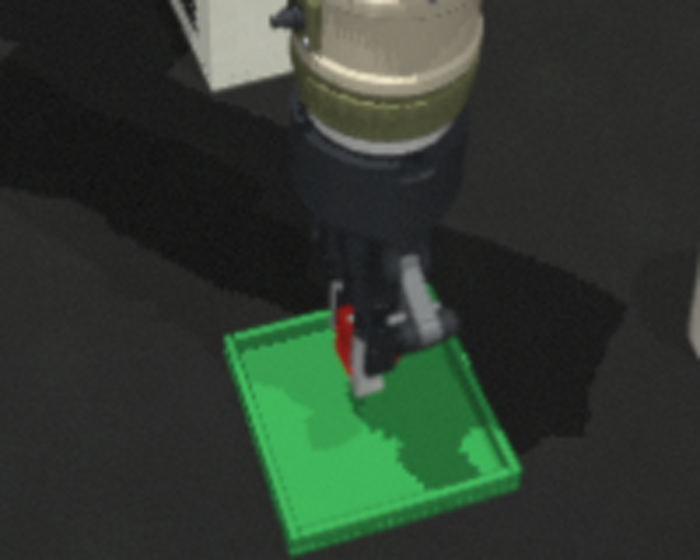

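The plug is over the tray, held at about (350,340) in the crop. I'm lowering it until it touches.

Request:
{"api": "carry_out", "payload": {
  "plan": [
    [[0,0,0,0,0,-10,10],[0,0,0,0,0,-16,10],[0,0,0,0,0,-19,10],[0,0,0,0,0,-21,10],[0,0,0,0,0,-21,10],[0,0,0,0,0,-21,10]]
  ]
}}

```text
clock: 6.6
tcp_pos: [0.4731, -0.3482, 0.0405]
orientation: [0.0, 1.0, 0.026, 0.0]
wrist_force: [0.5, 0.5, -0.2]
finger_gap: 0.0193
grip_force: 61.3
```

Request:
{"api": "carry_out", "payload": {
  "plan": [
    [[0,0,0,0,0,-1,10],[0,0,0,0,0,-2,10],[0,0,0,0,0,-2,10]]
  ]
}}

```text
clock: 6.9
tcp_pos: [0.4729, -0.348, 0.0382]
orientation: [0.0, 1.0, 0.026, -0.0]
wrist_force: [0.6, -0.2, -0.7]
finger_gap: 0.019
grip_force: 61.3
```

Request:
{"api": "carry_out", "payload": {
  "plan": [
    [[0,0,0,0,0,-1,10],[0,0,0,0,0,-2,10],[0,0,0,0,0,-2,10]]
  ]
}}

```text
clock: 7.2
tcp_pos: [0.4731, -0.3481, 0.0368]
orientation: [0.0, 1.0, 0.026, 0.0]
wrist_force: [-1.5, 0.3, 3.9]
finger_gap: 0.019
grip_force: 62.0
```

Request:
{"api": "carry_out", "payload": {
  "plan": [
    [[0,0,0,0,0,0,10],[0,0,0,0,0,0,18],[0,0,0,0,0,0,20],[0,0,0,0,0,0,22],[0,0,0,0,0,0,26],[0,0,0,0,0,0,32],[0,0,0,0,0,0,40],[0,0,0,0,0,0,50],[0,0,0,0,0,0,50]]
  ],
  "squeeze": 20
}}

```text
clock: 8.1
tcp_pos: [0.4729, -0.3481, 0.0363]
orientation: [0.0, 1.0, 0.026, -0.0]
wrist_force: [0.1, 0.0, 0.6]
finger_gap: 0.0499
grip_force: 0.0
```

Request:
{"api": "carry_out", "payload": {
  "plan": [
    [[0,0,0,0,0,10,50],[0,0,0,0,0,25,50],[0,0,0,0,0,50,50],[0,0,0,0,0,90,50],[0,0,0,0,0,130,60],[0,0,0,0,0,165,60],[0,0,0,0,0,165,60]]
  ]
}}

```text
clock: 8.8
tcp_pos: [0.4753, -0.3502, 0.2082]
orientation: [0.004, 1.0, 0.026, 0.004]
wrist_force: [0.6, -0.1, 0.1]
finger_gap: 0.0603
grip_force: 0.0
```

```bash
python3 - <<'E'
from h import *
s=viewer.read_camera("side"); t=viewer.read_camera("top")
for r in blobs(s,"red",(310,310,410,400),8): print(r)
st=monitor.get_state();print(st["tcp_pos"])
cv2.imwrite("pics/s5.png",cv2.resize(s[300:400,300:420],(600,500),interpolation=2)[:,:,::-1])
E
```

```text
((354.9999694824219, 343.5), (18.024978637695312, 18.024980545043945), 71.56504821777344)
[ 0.47351031 -0.34857871  0.20300336]
```

View pics/s5.png

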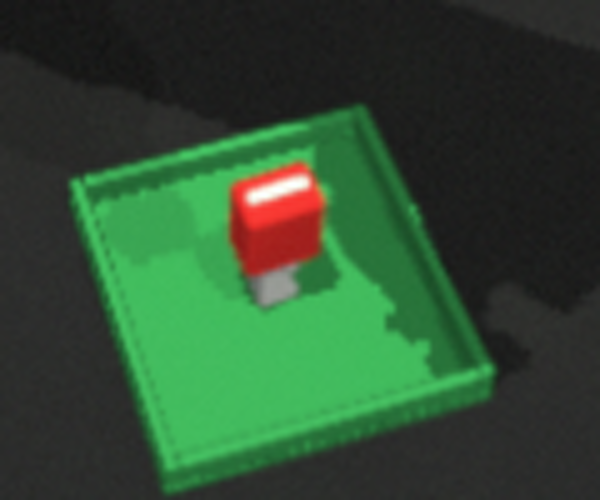

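The plug stands upright in the tray, with its head at about (278,220) in the crop. I'm going to the flap handle.

Request:
{"api": "carry_out", "payload": {
  "plan": [
    [[0,0,0,0,45,0,60],[0,0,0,1,93,0,60],[0,0,0,1,141,0,60],[0,0,0,2,189,0,60],[0,0,0,2,237,0,60],[0,0,0,3,285,0,60],[0,0,0,3,318,0,60],[0,0,0,3,329,-10,60],[0,0,0,3,329,-40,60],[0,0,0,3,329,-65,60],[0,0,0,3,329,-80,60],[0,0,0,3,329,-84,60],[0,0,0,3,329,-84,50],[0,0,0,3,329,-84,40],[0,0,0,3,329,-84,34],[0,0,0,3,329,-84,34],[0,0,0,3,329,-84,34]]
  ],
  "squeeze": 25
}}

```text
clock: 10.6
tcp_pos: [0.4754, -0.0171, 0.1176]
orientation: [-0.002, 1.0, 0.026, -0.0]
wrist_force: [-1.1, 8.2, -2.4]
finger_gap: 0.0394
grip_force: 27.1
```

```bash
python3 -c "
import numpy as np
p0=np.arctan2(35,-115);r=np.hypot(115,35)
for a in np.r_[.05,.125:2.01:.125,2.04]:
    dx=r*np.cos(p0-a)+115;dz=r*np.sin(p0-a)-35
    print(round(a,3),round(dx*.9986,1),round(dx*.052+2,1),round(dz,1))"
```

```text
0.05 1.9 2.1 5.7
0.125 5.3 2.3 14.1
0.25 12.2 2.6 27.4
0.375 20.8 3.1 39.7
0.5 30.8 3.6 50.8
0.625 42.2 4.2 60.7
0.75 54.6 4.8 69.0
0.875 68.1 5.5 75.7
1.0 82.2 6.3 80.7
1.125 96.9 7.0 83.9
1.25 111.8 7.8 85.2
1.375 126.8 8.6 84.6
1.5 141.6 9.4 82.2
1.625 156.0 10.1 77.9
1.75 169.7 10.8 71.9
1.875 182.6 11.5 64.2
2.0 194.4 12.1 55.0
2.04 197.9 12.3 51.7
```

Request:
{"api": "carry_out", "payload": {
  "plan": [
    [[0,0,0,2,2,6,34],[0,0,0,5,2,14,34],[0,0,0,12,2.5,27,34],[0,0,0,21,3,40,34],[0,0,0,31,3.5,51,34],[0,0,0,42,4,61,34],[0,0,0,55,5,69,34],[0,0,0,68,5.5,76,34],[0,0,0,82,6,81,34],[0,0,0,97,7,84,34],[0,0,0,97,7,84,34]]
  ]
}}

```text
clock: 11.7
tcp_pos: [0.575, -0.0126, 0.2031]
orientation: [0.0, 1.0, 0.026, 0.002]
wrist_force: [-0.6, 0.4, 3.5]
finger_gap: 0.0394
grip_force: 27.0
```

Request:
{"api": "carry_out", "payload": {
  "plan": [
    [[0,0,0,15,1,1,34],[0,0,0,30,1.5,0.5,34],[0,0,0,45,2.5,-2,34],[0,0,0,59,3,-6,34],[0,0,0,73,4,-12,34],[0,0,0,86,4.5,-20,34],[0,0,0,97,5,-29,34],[0,0,0,100,5,-32,34],[0,0,0,101,5,-34,34],[0,0,0,101,5,-34,34]]
  ]
}}

```text
clock: 12.7
tcp_pos: [0.6766, -0.008, 0.1711]
orientation: [0.001, 1.0, 0.026, 0.004]
wrist_force: [2.3, -0.4, 9.4]
finger_gap: 0.0393
grip_force: 29.7
```

Request:
{"api": "carry_out", "payload": {
  "plan": [
    [[0,0,0,1,0,-3,34],[0,0,0,1,0,-3,34]]
  ]
}}

```text
clock: 12.9
tcp_pos: [0.677, -0.008, 0.1705]
orientation: [0.001, 1.0, 0.026, 0.004]
wrist_force: [-4.7, -0.6, 20.9]
finger_gap: 0.0393
grip_force: 30.9
```

Request:
{"api": "carry_out", "payload": {
  "plan": [
    [[0,0,0,0,0,1,34],[0,0,0,0,0,1,45],[0,0,0,1,0,1,62],[0,0,0,4,0,1,62],[0,0,0,8,0,10,62],[0,0,0,10,0,30,62],[0,0,0,10,0,60,62],[0,0,0,5,0,100,62],[0,0,0,-30,0,110,50],[0,0,0,-80,0,110,30],[0,0,0,-80,0,110,30],[0,0,0,-80,0,110,30]]
  ]
}}

```text
clock: 14.1
tcp_pos: [0.5936, -0.0069, 0.2741]
orientation: [-0.0, 1.0, 0.026, -0.001]
wrist_force: [0.0, 0.6, 1.4]
finger_gap: 0.03
grip_force: 0.0
```

```bash
python3 - <<'E'
from h import *
s=viewer.read_camera("side"); t=viewer.read_camera("top")
for n,im,roi in(("top",t,(270,140,370,230)),("side",s,(270,150,390,280))):
  for c in("yellow","orange"):
    print(n,c,[(r[0],r[1]) for r in blobs(im,c,roi,4)])
st=monitor.get_state();print(st["tcp_pos"])
big=cv2.hconcat([cv2.resize(t[130:230,265:365],(400,400),interpolation=2),cv2.resize(s[150:270,270:390],(400,400),interpolation=2)])
cv2.imwrite("pics/c6.png",big[:,:,::-1])
h=np.array([.5890,-.0143])  # hinge
for a in(1.9,2.0): 
  x=-.115*np.cos(a)+.035*np.sin(a);z=.1+.115*np.sin(a)+.035*np.cos(a)
  P=[h[0]+x,h[1]+.052*x,z]; print(a,P,proj("top",P),proj("side",P))
E
```

```text
top yellow []
top orange []
side yellow [((332.0118103027344, 219.5529327392578), (9.978800773620605, 17.571369171142578))]
side orange []
[ 0.59628884 -0.0072683   0.27462605]
1.9 [np.float64(0.6592988032583624), np.float64(-0.010644462230565154), np.float64(0.19750937524383005)] [[327.14716569 131.7876704 ]] [[380.36502254 163.80099759]]
2.0 [np.float64(0.6686822961418202), np.float64(-0.010156520600625349), np.float64(0.19000406480580342)] [[326.78546958 128.69471392]] [[383.69231458 165.92186569]]
```

View pics/c6.png

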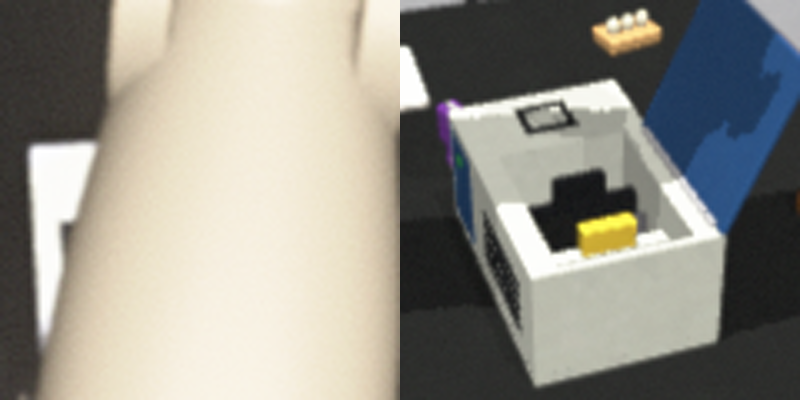

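The flap stands fully back. The yellow tab is at about (607,233) in the crop, which is (332,219) in the side view, so the white cassette is in the slot at y = -65. The black one is behind it. I'm refining the tab position.

```bash
python3 - <<'E'
from h import *
s=viewer.read_camera("side")
hs=cv2.cvtColor(s,cv2.COLOR_RGB2HSV); m=cv2.inRange(hs,(20,100,90),(36,255,255)); m[:150]=0;m[280:]=0;m[:,:270]=0;m[:,390:]=0
ys,xs=np.nonzero(m); print(xs.min(),xs.max(),ys.min(),ys.max(),xs.mean(),ys.mean())
for oy in(-.049,-.046,-.043):
  c=np.array([.5258,oy,.085]);e=np.array([.9986,.052,0]);f=np.array([-.052,.9986,0])
  P=[c+a*.02*e+b*.006*f+g*.011*np.array([0,0,1]) for a in(-1,1) for b in(-1,1) for g in(-1,1)]
  q=proj("side",P); hull=cv2.convexHull(np.float32(q)); M=cv2.moments(hull); print(oy,q.min(0),q.max(0),M["m10"]/M["m00"],M["m01"]/M["m00"])
E
```

```text
323 347 157 226 332.8484848484849 208.05194805194805
-0.049 [321.74543571 214.88425768] [339.65093643 228.86470542] 330.66515160962945 221.83224299514367
-0.046 [321.38053115 214.15413053] [339.23867456 228.09138794] 330.2794920516326 221.0807299523293
-0.043 [321.01758451 213.42786091] [338.82860125 227.32216981] 329.89587980871624 220.33319898255843
```

Request:
{"api": "carry_out", "payload": {
  "plan": [
    [[0,0,0,-35,-20,0,30],[0,0,0,-68,-36.5,0,30],[0,0,0,-68,-36.5,-40,30],[0,0,0,-68,-36.5,-85,30],[0,0,0,-68,-36.5,-130,30],[0,0,0,-68,-36.5,-155,30],[0,0,0,-68,-36.5,-170,30],[0,0,0,-68,-36.5,-180,30],[0,0,0,-68,-36.5,-190,30],[0,0,0,-68,-36.5,-198,30],[0,0,0,-68,-36.5,-205,30],[0,0,0,-68,-36.5,-205,30]]
  ]
}}

```text
clock: 15.45
tcp_pos: [0.5267, -0.0435, 0.0687]
orientation: [-0.0, 1.0, 0.026, -0.0]
wrist_force: [-0.5, 0.8, -0.7]
finger_gap: 0.03
grip_force: 0.0
```

Request:
{"api": "carry_out", "payload": {
  "plan": [
    [[0,0,0,0,0,0,22],[0,0,0,0,0,0,14],[0,0,0,0,0,0,5],[0,0,0,0,0,0,5],[0,0,0,0,0,0,5],[0,0,0,0,0,0,5]]
  ],
  "squeeze": 50
}}

```text
clock: 16.05
tcp_pos: [0.5275, -0.0437, 0.0701]
orientation: [0.0, 1.0, 0.026, 0.001]
wrist_force: [-0.7, -0.5, 6.7]
finger_gap: 0.011
grip_force: 49.5
```

Request:
{"api": "carry_out", "payload": {
  "plan": [
    [[0,0,0,0,0,5,5],[0,0,0,0,0,15,5],[0,0,0,0,0,30,5],[0,0,0,0,0,50,5],[0,0,0,0,0,75,5],[0,0,0,0,0,105,5],[0,0,0,0,0,135,5],[0,0,0,0,0,155,5],[0,0,0,0,0,160,5],[0,0,0,0,0,160,5]]
  ]
}}

```text
clock: 17.05
tcp_pos: [0.5273, -0.0436, 0.23]
orientation: [0.0, 1.0, 0.026, 0.001]
wrist_force: [0.8, -0.1, -0.6]
finger_gap: 0.0113
grip_force: 48.7
```

```bash
python3 - <<'E'
from h import *
s=viewer.read_camera("side"); t=viewer.read_camera("top")
big=cv2.hconcat([cv2.resize(t[120:240,180:380],(500,300),interpolation=2),cv2.resize(s[90:270,270:390],(200,300),interpolation=2)])
cv2.imwrite("pics/c7.png",big[:,:,::-1])
st=monitor.get_state();print(st["tcp_pos"],st["wrist_force"],st["finger_gap"])
E
```

```text
[ 0.52627567 -0.0434191   0.22813753] [ 0.47004332 -0.18831908 -1.53531957] 0.010893997453787043
```

View pics/c7.png

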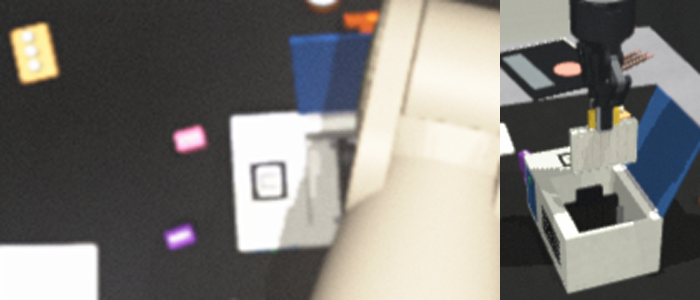

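The white cassette is held upright and clear of the box, and the black one stays in place. I'm carrying it to the left tile.

Request:
{"api": "carry_out", "payload": {
  "plan": [
    [[0,0,0,-4,12,0,5],[0,0,0,-12,40,0,5],[0,0,0,-22,73,0,5],[0,0,0,-32,106,0,5],[0,0,0,-43,139,0,5],[0,0,0,-53,172,0,5],[0,0,0,-63,205,0,5],[0,0,0,-73,238,0,5],[0,0,0,-83,271,0,5],[0,0,0,-93,304,0,5],[0,0,0,-103,337,0,5],[0,0,0,-112,365,0,5],[0,0,0,-118,385,0,5],[0,0,0,-122,397,0,5],[0,0,0,-122,397,0,5],[0,0,0,-122,397,0,5],[0,0,0,-122,397,0,5],[0,0,0,-122,397,0,5]]
  ]
}}

```text
clock: 18.95
tcp_pos: [0.4324, 0.1419, 0.2294]
orientation: [-0.02, 0.998, 0.057, -0.002]
wrist_force: [0.0, 0.2, -1.2]
finger_gap: 0.0111
grip_force: 48.8
```

```bash
python3 - <<'E'
from h import *
s=viewer.read_camera("side"); t=viewer.read_camera("top")
big=cv2.hconcat([cv2.resize(t,(480,300),interpolation=3),cv2.resize(s[90:270,190:370],(300,300),interpolation=2)])
cv2.imwrite("pics/c8.png",big[:,:,::-1])
st=monitor.get_state();print(st["tcp_pos"],st["orientation"],st["wrist_force"],st["finger_gap"],st["clock"])
for n,im,c,z,roi in(("side",s,"red",.048,(310,310,410,400)),("top",t,"red",.065,(410,170,480,240))):
  print(n,[r[0] for r in blobs(im,c,roi,8)])
E
```

```text
[0.43239077 0.14191325 0.22938489] [-0.01973929  0.99815765  0.05734616 -0.00175795] [-0.20980148  0.27317485 -1.59538681] 0.011235656642988461 19.05
side [(354.9999694824219, 343.5)]
top [(447.0, 207.0)]
```

View pics/c8.png

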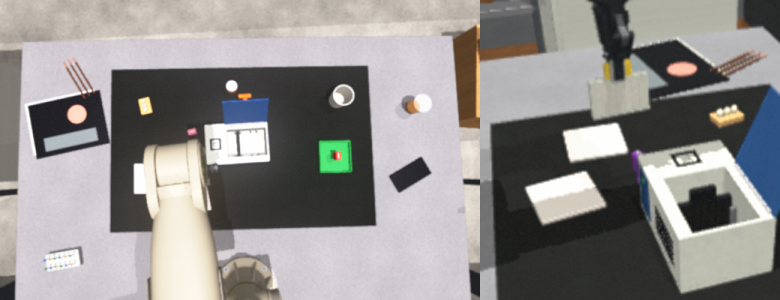

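The arm stopped short at (0.432, 0.142), slightly tilted, while the plug and flap are still fine. I'm checking for a joint limit.

```bash
python3 - <<'E'
from h import *
st=monitor.get_state(); print(st["joint_pos"].round(3),st["tau"].round(1),st["qvel"].round(3))
E
```

```text
[ 0.114  0.079 -0.251  1.242  0.04   3.141] [ -0.  -34.7  29.9   0.    0.1  -0. ] [ 0.001  0.003  0.003 -0.002  0.    -0.   ]
```

Joint 6 is at its range end, so the tool has to yaw with the base. I'm turning the yaw first.

Request:
{"api": "carry_out", "payload": {
  "plan": [
    [[0,0,0.1,0,0,0,5],[0,0,0.2,0,0,0,5],[0,0,0.3,0,0,0,5],[0,0,0.3,0,0,0,5]]
  ]
}}

```text
clock: 19.45
tcp_pos: [0.4326, 0.142, 0.2293]
orientation: [-0.019, 0.978, 0.206, -0.005]
wrist_force: [0.1, 0.2, -0.9]
finger_gap: 0.0112
grip_force: 48.9
```

```bash
python3 - <<'E'
from h import *
st=monitor.get_state(); print(st["joint_pos"].round(3),st["tcp_pos"])
q=st["orientation"];C=R.from_quat(np.r_[q[1:],q[0]])
for yaw in(.5,.85): 
  D=R.from_matrix(np.array([[np.cos(yaw),np.sin(yaw),0],[np.sin(yaw),-np.cos(yaw),0],[0,0,-1]]))
  print(yaw,(D*C.inv()).as_rotvec().round(4))
E
```

```text
[ 0.115  0.089 -0.24   1.254  0.038  2.842] [0.43263346 0.14197173 0.229313  ]
0.5 [-0.035  -0.0187  0.0849]
0.85 [-0.0315 -0.0247  0.4348]
```

Request:
{"api": "carry_out", "payload": {
  "plan": [
    [[-0.01,-0.008,0.14,-1,5,0,5],[-0.02,-0.016,0.28,-2,15,0,5],[-0.03,-0.024,0.42,-4,30,0,5],[-0.0315,-0.0247,0.435,-7,55,0,5],[-0.0315,-0.0247,0.435,-10,82,0,5],[-0.0315,-0.0247,0.435,-13,110,0,5],[-0.0315,-0.0247,0.435,-17,138,0,5],[-0.0315,-0.0247,0.435,-20,165,0,5],[-0.0315,-0.0247,0.435,-23,188,0,5],[-0.0315,-0.0247,0.435,-25,204,0,5],[-0.0315,-0.0247,0.435,-26,211.5,0,5],[-0.0315,-0.0247,0.435,-26,211.5,0,5],[-0.0315,-0.0247,0.435,-26,211.5,0,5],[-0.0315,-0.0247,0.435,-26,211.5,0,5]]
  ]
}}

```text
clock: 20.85
tcp_pos: [0.4066, 0.3525, 0.2294]
orientation: [0.0, 0.911, 0.412, -0.0]
wrist_force: [-0.3, 0.6, -0.7]
finger_gap: 0.0109
grip_force: 48.9
```

```bash
python3 - <<'E'
from h import *
st=monitor.get_state(); print(st["joint_pos"].round(3),st["tcp_pos"],st["orientation"].round(4),st["finger_gap"])
s=viewer.read_camera("side"); p=st["tcp_pos"]
print("yellow",[r for r in blobs(s,"yellow",(180,80,330,200),4)],"white",[r for r in blobs(s,"white",(200,90,300,200),20)])
print("tcp,tab,lower",proj("side",[p,p+[0,0,.0187],p-[0,0,.055]]))
E
```

```text
[ 0.565  0.242 -0.054  1.275 -0.     2.858] [0.40664244 0.35254316 0.22941948] [ 1.000e-04  9.114e-01  4.116e-01 -1.000e-04] 0.010892750193248538
yellow [((246.67308044433594, 104.86538696289062), (9.021342277526855, 4.510671138763428), 78.69007110595703)] white [((258.4459533691406, 174.67567443847656), (18.248287200927734, 35.18138122558594), 80.53767395019531), ((291.5, 190.0), (18.0, 15.0), 90.0), ((244.0, 196.5), (5.0, 24.0), 90.0)]
tcp,tab,lower [[250.25274259 108.94719025]
 [249.5307926  102.78356149]
 [252.31797383 126.45544427]]
```

```bash
python3 -c "
from workcell import order
print(order.hand_in())"
```

```text
the job is handed in; nothing more can be done
None
```

I handed the job in at about 21 s: the red plug stands in the green tray, the flap is back at its stop, and the white cassette is held upright over the left tile, its lower edge about 16 cm above it; hand-in returned no verdict, and my last pictures, taken before the final 21 cm move, showed nothing disturbed.

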